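# Seat the matching tube adapter in a centrifuge bucket

## Robot

A 6-joint arm with a two-finger parallel gripper is mounted at the origin on the work surface. World frame = base frame: x ahead of the robot, y to its left, z up, the work surface at z = 0. Lengths are in m, angles in degrees, forces in N, time in s.
With the tool pointing down it reaches from about 0.4 to 0.825 m from the base axis. Payload 7 kg.
Tool frame: the origin (TCP) lies midway between the tips of the shut fingers; the grasp point (between the pads) lies 19 mm behind it; y points along the fingers, z is the direction in which the jaws open and shut, and the axes are right-handed (so a half turn about y gives the same grasp; the last joint's range is limited). The gripper opens to 88 mm and grips with 3 to 60 N. Pads are 19 mm wide; open, the fingers measure 130 mm over their backs; the gripper's body (78 mm by 193 mm) begins 47 mm behind the grasp point.
Start: joints at [92.997, 20.546, 0.682, 0, -70.136, -16.507], TCP at [0.158, 0.656, 0.227] pointing down, gripper open.
Joint ranges: [-176.03, 176.03], [-82.01, 121.73], [-58.28, 71.71], [-173.87, 95.51], [-174.79, -0.11], [-173.66, 173.66]. Speed limits (degrees/s): [136.94, 136.94, 172.46, 180, 180, 180].

## Interface

Orientations are given as [roll, pitch, yaw] about the fixed x, y, z axes, in that order (R = Rz(yaw) Ry(pitch) Rx(roll)).
In Python, from plant import ctrl gives the robot as it stands.
- The arm moves only by the tool step_arm, never from a script. Its argument "rows" is a list that holds one entry, the list of rows, each a list of 7 numbers: the gripper command: -1 is shut, 1 is fully open, values between are in proportion, then the shift along the world's x, y, z in cm, then the turn, a rotation vector about the world's x, y, z in degrees. In form: [[[fingers, tx, ty, tz, rx, ry, rz], ...]]. A call has 1 to 12 rows; each row shifts and turns the commanded pose from where the row before left it; what a row does not reach is not made up. A row lasts 1/8 s, in which the tool goes at most 62.5 mm and 10.7 degrees, less where a joint would pass 70% of its speed; a pose out of reach is approached as far as the arm can. A call is refused whole if a number of a shift passes 6.25 or a number of a turn 10.7, either way. A call with a gripper value outside its range is refused whole. The fingers move at their own pace and stop on an object; the grip force is fixed at half the most. Time passes only in rows, so rows that do not move let the fingers close. It gives the time, the measured TCP pose, the force and the opening at its end, in the units of the state.
- ctrl.get_obs(): the state, without advancing time (a new reading comes with each control period).
- ctrl.snapshot(name): name is "scene" or "side" or "wrist"; returns the picture (420x560x3 uint8, blue, green, red); there is no depth.
- ctrl.camera_params(name): a dict with "vertical_fov" (degrees; the focal length in pixels is half the picture's height over the tangent of half this angle, whatever the lens; pixels are square), "cx", "cy" (the principal point, pixels), "rvec" (rotation vector, rad) and "tvec" (3), from world to camera coordinates, as OpenCV has them. Camera axes: x right, y down, z forward; pixel columns grow to the right and rows downward; lengths in m; the calibration is good to about 2 mm. A picture is of the moment at which its call begins: read the wrist's pose just before it. camera_params takes no time and is no camera call; for the wrist camera it gives the pose at the moment of the call.
- ctrl.close_job(): hands the job in, once; it reports no verdict.
The state is a dict: "clock": time; "joint_pos": joint angles; "qvel": joint speeds; "tau": joint torques, N m; "tool_pos": TCP position; "orientation": TCP orientation; "force": force on the tool from outside, world axes, zero at the start; "moment": the same for the moment, N m; "opening": finger opening in m.
Only numpy, scipy, OpenCV 4.12 (cv2) and the standard library are available. Lean on these libraries where they do the work, as an engineer would, in place of code of your own. Each camera call takes 0.05 s, during which the arm holds its last target. There are 200 camera calls.

## Task

Three white tube adapters with lifting stems stand on the bench; find the one that nests in the metal centrifuge bucket, that is the widest one that still goes all the way down inside. Lower it into the bucket by its stem, without dropping it from above, until it sits upright on the bottom with its top face level with the rim, and let go. The other two must end up standing upright on the bench, clear of the bucket.

Things in the scene. Friction and masses are not known exactly. Their poses are not given: they have to be found in the camera images.
- bucket_floor (a point): Centre of the inner floor of the bucket: a round open-topped aluminium cup, inside diameter 92 mm, outside diameter 100 mm, inside depth 50 mm, a dark pivot pin on each side, fixed on an immovable grey holder plate 120 by 140 mm. This point is 18 mm above the bench, 50 mm below the rim; z points up, y along the pivot pins.
- narrow_mid (a point): Centre, half-way up, of the narrow tube adapter: a loose plain white plastic cylinder 46 mm in diameter, 50 mm high, lower edge bevelled 5 mm, dark wells round its top, with an upright round lifting stem, 16 mm thick and 50 mm high, in the middle of the top. This point is at the foot of the stem, 50 mm above the underside; z up. Rattles loose in the bucket.
- middle_mid (a point): Centre, half-way up, of the middle tube adapter: a loose plain white plastic cylinder 72 mm in diameter, 50 mm high, lower edge bevelled 5 mm, dark wells round its top, with an upright round lifting stem, 16 mm thick and 50 mm high, in the middle of the top. This point is at the foot of the stem, 50 mm above the underside; z up. 10 mm spare all round in the bucket.
- wide_mid (a point): Centre, half-way up, of the wide tube adapter: a loose plain white plastic cylinder 106 mm in diameter, 50 mm high, lower edge bevelled 5 mm, dark wells round its top, with an upright round lifting stem, 16 mm thick and 50 mm high, in the middle of the top. This point is at the foot of the stem, 50 mm above the underside; z up. Too wide to go in.
There are look-alikes about, which are no part of the job. Leave any blue look-alike of the part that bears wide_mid alone. What is shaped like the part that bears bucket_floor but pink is not meant.

How it is judged:
By the outcome, as a careful person would: the job done as asked, in the order asked, and still so for the second after the job is handed in, with the robot touching nothing.
It also fails if it takes over 40 s, if anything falls off the work surface, if the arm or the gripper's body presses on something with over 40 N, if the wrist force passes 120 N, or if a joint passes its speed limit or range.

## Working session

There is one attempt and no reset: what is moved stays moved. The work goes in short steps, Python scripts to look and compute and a tool call to move; the robot and the scene stay as the last step left them, time stands still between calls to the robot, and variables do not carry over. Pictures are saved under pics/ and viewed, about 8 in all and at most 12, crops included, and the job is handed in when it is done.

Besides the shell and the picture viewer there is one more tool, called as name(argument=value, ...) on one line, values as JSON. step_arm: Moves the arm, as the interface text tells. Its arguments: {"type":"object","properties":{"rows":{"type":"array"}},"required":["rows"]}

```bash
mkdir -p pics; ls; cat > h.py <<'E'
import numpy as np, cv2
from plant import ctrl
def cam(n):
    p=ctrl.camera_params(n); R=cv2.Rodrigues(np.array(p["rvec"],float))[0]; t=np.array(p["tvec"],float).ravel()
    return 210/np.tan(np.radians(p["vertical_fov"]/2)),p["cx"],p["cy"],R,t
def ray(c,u,v):
    f,cx,cy,R,t=c; return -R.T@t, R.T@np.array([(u-cx)/f,(v-cy)/f,1])
def onz(c,u,v,z):
    o,d=ray(c,u,v); return o+d*(z-o[2])/d[2]
def proj(c,P):
    f,cx,cy,R,t=c; q=R@np.array(P)+t; return f*q[0]/q[2]+cx,f*q[1]/q[2]+cy
E
python3 - <<'E'
from h import *
a=ctrl.snapshot("scene");b=ctrl.snapshot("side")
cv2.imwrite("pics/scene0.png",a);cv2.imwrite("pics/side0.png",b)
for n in("scene","side","wrist"):
    c=cam(n);print(n,c[0],c[1:3],ray(c,280,210))
print(ctrl.get_obs())
E
```

```text
pics
scene 466.0008042001443 (284.0053719742777, 214.10428357036196) (array([1.23480809, 0.31834715, 0.56729094]), array([-0.74211999, -0.34875331, -0.57252118]))
side 383.1660356167459 (275.1828030952571, 210.00789240850716) (array([0.21043347, 0.52646854, 0.66100895]), array([ 0.42131837, -0.57713373, -0.69968961]))
wrist 349.63525874542376 (282.88949694390254, 209.90584248829734) (array([0.22558272, 0.64039071, 0.38451749]), array([-0.24857786,  0.06680691, -0.96634065]))
{'clock': 0.1, 'joint_pos': array([ 9.29973390e+01,  2.05866684e+01,  6.40778574e-01, -1.78460231e-02,
       -7.01367148e+01, -1.65071513e+01]), 'qvel': array([ 0.04627516, -0.11136557,  0.18208196,  0.06646379, -0.07209073,
        0.13090366]), 'tau': array([-3.01361659e-03, -5.84163594e+01,  2.93748450e+01,  7.01551393e+00,
        1.01505843e-02, -5.04142486e-05]), 'tool_pos': array([0.15760807, 0.6559011 , 0.22573686]), 'orientation': array([-8.99160326e+01,  7.38700263e-03,  1.66484117e+02]), 'force': array([0.7430872 , 0.29601597, 0.51430898]), 'moment': array([-0.05915041, -0.02678779,  0.05807509]), 'opening': 0.08758754108274042}
```

View pics/scene0.png

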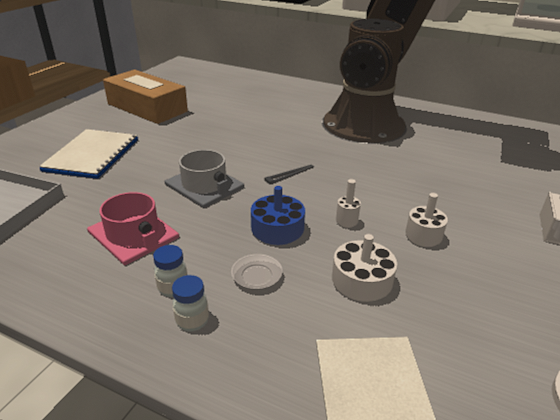

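View pics/side0.png

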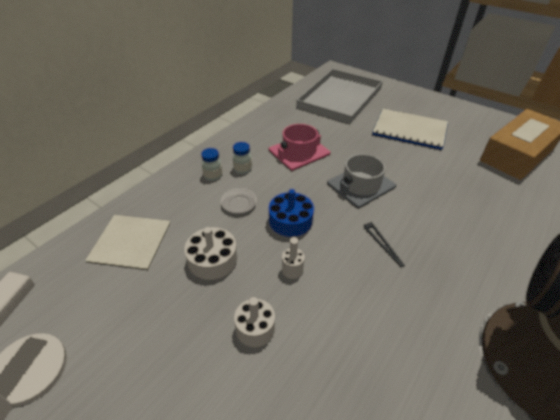

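Scene picture, white adapters: narrow (348,210), middle (427,225), wide (365,270). The blue look-alike is at (278,218). The grey bucket is at (203,172) and the pink one at (130,220). The middle adapter (72 mm) fits the 92 mm bucket: the 106 mm one is too wide and the 46 mm one is too narrow. I'll measure both items and make a crop to confirm.

```bash
python3 - <<'E'
from h import *
a=cv2.imread("pics/scene0.png");b=cv2.imread("pics/side0.png")
cs,cd=cam("scene"),cam("side")
def tri(p,q):
    o1,d1=ray(cs,*p);o2,d2=ray(cd,*q);s=np.linalg.lstsq(np.c_[d1,-d2],o2-o1,rcond=None)[0]
    A,B=o1+s[0]*d1,o2+s[1]*d2; return ((A+B)/2).round(4),round(np.linalg.norm(A-B),4)
print("mid stem top",tri((433,196),(253.5,301)),onz(cs,433,196,.1),onz(cd,253.5,301,.1))
print("nar stem top",tri((351.5,182),(295,241)))
print("wide stem top",tri((369,238),(208.5,231)))
print("bucket rim",tri((203,160),(364.5,168)),onz(cs,203,160,.068),onz(cd,364.5,168,.068))
print("plate side corners",[onz(cd,*p,.0).round(3) for p in((329,184),(347,202),(396,184))])
print("rim dia",np.linalg.norm(onz(cs,179.5,160,.068)-onz(cs,226,160,.068)))
for n,l,r,v in(("mid",408,446.5,217),("nar",337,360,204),("wide",333,396,261)):
    print(n,np.linalg.norm(onz(cs,l,v,.05)-onz(cs,r,v,.05)))
cr=lambda im,x,y,w=200,h=150:cv2.resize(im[y:y+h,x:x+w],(400,300),interpolation=3)
out=np.vstack([np.hstack([cr(a,140,110),cr(a,310,150)]),np.hstack([cr(b,280,110),cr(b,160,205)])])
cv2.imwrite("pics/crop1.png",out)
E
```

```text
mid stem top (array([0.4541, 0.2657, 0.0977]), np.float64(0.0005)) [0.45812015 0.26617057 0.1       ] [0.45310923 0.26645536 0.1       ]
nar stem top (array([0.4754, 0.1132, 0.0968]), np.float64(0.001))
wide stem top (array([0.6286, 0.1953, 0.0959]), np.float64(0.0011))
bucket rim (array([ 0.4914, -0.2186,  0.0647]), np.float64(0.0059)) [ 0.4928059  -0.21935371  0.068     ] [ 0.48899481 -0.20979393  0.068     ]
plate side corners [array([ 0.564, -0.176,  0.   ]), array([ 0.491, -0.144,  0.   ]), array([ 0.422, -0.283,  0.   ])]
rim dia 0.10122192197394109
mid 0.07491147103177588
nar 0.04598283689074608
wide 0.10702787079826084
```

View pics/crop1.png

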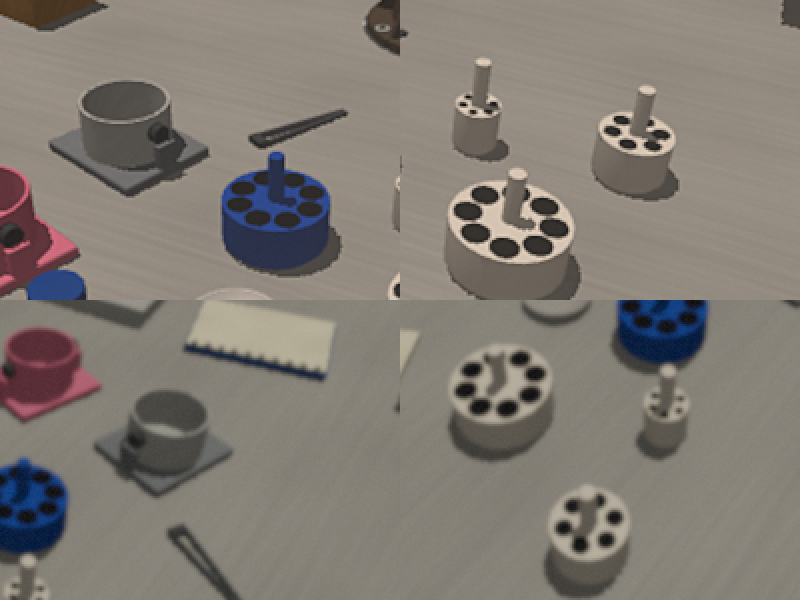

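Confirmed: the middle adapter is at about (0.455, 0.266), with a measured diameter of 75 mm. The grey bucket is at about (0.491, -0.217), 101 mm across outside. Next I move over the adapter.

step_arm(rows=[[[1,3,-4,0,0,0,0],[1,3.7,-4.9,0,0,0,0],[1,3.7,-4.9,0,0,0,0],[1,3.7,-4.9,0,0,0,0],[1,3.7,-4.9,0,0,0,0],[1,3.7,-4.9,0,0,0,0],[1,3.7,-4.9,0,0,0,0],[1,3.7,-4.9,0,0,0,0],[1,1,-1,0,0,0,0],[1,0,0,0,0,0,0]]])

```text
clock: 1.35
tool_pos: [0.4571, 0.2626, 0.2263]
orientation: [-90.0, -0.0, 166.4]
force: [0.2, 0.8, -0.5]
opening: 0.0878
```

```bash
python3 - <<'E'
from h import *
o=ctrl.get_obs();print(o["tool_pos"],o["orientation"],o["joint_pos"].round(1),o["clock"])
c=cam("wrist");a=ctrl.snapshot("wrist");cv2.imwrite("pics/w1.png",a)
print("pred",proj(c,(.455,.266,.1)),proj(c,(.455,.266,.05)));np.save("w1.npy",np.array([c[0],c[1],c[2],*c[3].ravel(),*c[4]]))
E
```

```text
[0.45710637 0.26255408 0.22629679] [-8.99814353e+01 -1.84497140e-02  1.66363431e+02] [ 51.2   6.6 -17.9  -0.  -65.6  25.2] 1.35
pred (np.float64(280.12897398145094), np.float64(206.08471367448288)) (np.float64(280.4992108653769), np.float64(193.47736097689028))
```

View pics/w1.png

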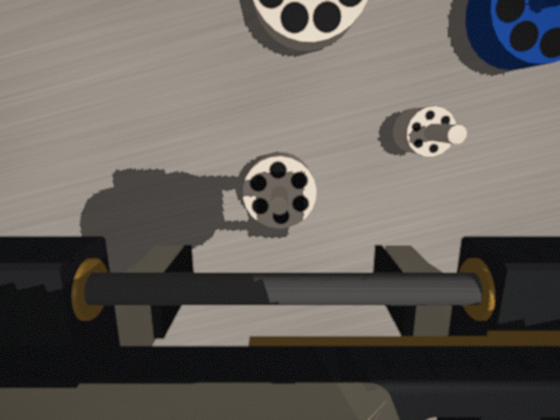

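The wrist view shows the middle adapter's top disc centred at about (279.5,191), within 2.5 px of the prediction. I'll turn that into an offset.

```bash
python3 - <<'E'
from h import *
c=cam("wrist");print(onz(c,279.5,191,.05),ctrl.get_obs()["tool_pos"],(350/(ray(c,0,0)[0][2]-.05)*.036))
E
```

```text
[0.45717453 0.26713547 0.05      ] [0.45665015 0.26328164 0.22628469] 37.605118509341814
```

step_arm(rows=[[[1,0,0.4,-3,0,0,0],[1,0,0,-5,0,0,0],[1,0,0,-5,0,0,0],[1,0,0,-2.5,0,0,0],[1,0,0,-1,0,0,0],[-1,0,0,0,0,0,0],[-1,0,0,0,0,0,0],[-1,0,0,0,0,0,0],[-1,0,0,0,0,0,0],[-1,0,0,0,0,0,0]]])

```text
clock: 2.65
tool_pos: [0.4569, 0.2673, 0.0619]
orientation: [-90.0, 0.0, 166.5]
force: [-0.3, -0.6, 0.5]
opening: 0.0434
```

step_arm(rows=[[[-1,0,0,0,0,0,0],[-1,0,0,0,0,0,0],[-1,0,0,0,0,0,0],[-1,0,0,0,0,0,0],[-1,0,0,0,0,0,0]]])

```text
clock: 3.28
tool_pos: [0.4566, 0.2672, 0.0614]
orientation: [-90.0, -0.0, 166.5]
force: [0.3, -0.7, -2.0]
opening: 0.0152
```

Gripped (opening 15 mm on the 16 mm stem). I lift it over the narrow stem and carry it partway, stopping short of the bucket to look.

step_arm(rows=[[[-1,0,0,1,0,0,0],[-1,0,0,3,0,0,0],[-1,0,0,4,0,0,0],[-1,0,0,4,0,0,0],[-1,0,0,4,0,0,0],[-1,0,0,1.5,0,0,0],[-1,0,-1,0,0,0,0],[-1,0.2,-3,0,0,0,0],[-1,0.2,-4,0,0,0,0],[-1,0.2,-4,0,0,0,0],[-1,0.2,-4,0,0,0,0],[-1,0.2,-4,0,0,0,0]]])

```text
clock: 4.78
tool_pos: [0.4654, 0.0652, 0.2347]
orientation: [-89.9, -0.1, 166.5]
force: [0.3, -0.1, -1.0]
opening: 0.0153
```

step_arm(rows=[[[-1,0.2,-4,0,0,0,0],[-1,0.2,-4,0,0,0,0],[-1,0.2,-4,0,0,0,0],[-1,0,-3,0,0,0,0],[-1,0,-1,0,0,0,0],[-1,0,0,0,0,0,0],[-1,0,0,0,0,0,0]]])

```text
clock: 5.65
tool_pos: [0.4725, -0.0921, 0.2361]
orientation: [-90.0, -0.0, 166.5]
force: [0.0, 0.2, -1.9]
opening: 0.0152
```

```bash
python3 - <<'E'
from h import *
o=ctrl.get_obs();print(o["tool_pos"],o["orientation"],o["joint_pos"].round(1),o["clock"],o["force"],o["opening"])
c=cam("wrist");a=ctrl.snapshot("wrist");cv2.imwrite("pics/w2.png",a)
print("pred rim",proj(c,(.491,-.217,.068)),"floor",proj(c,(.491,-.217,.018)))
E
```

```text
[ 0.47246833 -0.09214435  0.23609884] [-8.99976910e+01 -4.11924049e-02  1.66510272e+02] [ 12.4   1.6 -22.   -0.  -66.4  64.1] 5.65 [ 0.01448118  0.20572348 -1.9480176 ] 0.015211008067708434
pred rim (np.float64(410.77559208458206), np.float64(142.1079886717896)) floor (np.float64(394.0714594401099), np.float64(138.7748321750795))
```

View pics/w2.png

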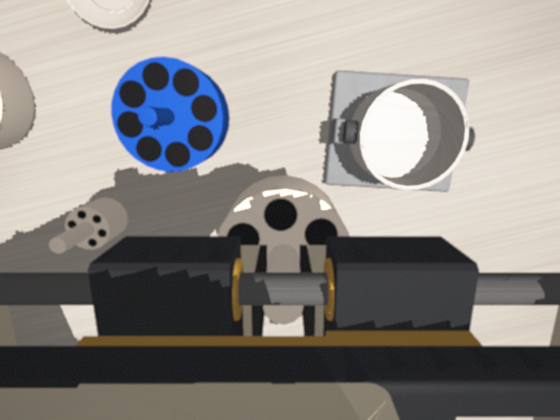

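The wrist view shows the adapter hanging upright in the jaws, its far edge at about (285,177). The bucket rim spans about 358–468 by 79–190, so its centre is at about (413,134.5), 7 px off the prediction. I'll refine it.

```bash
python3 - <<'E'
from h import *
c=cam("wrist");o=ctrl.get_obs()["tool_pos"]
P=lambda u,v,z=.068:onz(c,u,v,z)
print("rim centre",P(413,134.5),"dia",np.linalg.norm(P(358,134)-P(468,134)),np.linalg.norm(P(412,79)-P(413,190)))
print("floor centre?",P(397,135,.018))
A=[P(u,v,o[2]-.0114)-o for u,v in((285,177),(221,222),(350,230))];print(np.round(A,4))
# circle centre through the 3 points
A=np.array(A)[:,:2];print(np.linalg.norm(A,axis=1))
print("plate corners",[P(*p,.018).round(3) for p in((335,71),(468,79),(450,190),(326,183))],np.mean([P(*p,.018) for p in((335,71),(468,79),(450,190),(326,183))],0))
E
```

```text
rim centre [ 0.49756084 -0.21985022  0.068     ] dia 0.10065745481920821 0.10014422152654823
floor centre? [ 0.49439952 -0.22049884  0.018     ]
[[ 0.0399 -0.01   -0.0114]
 [ 0.025   0.027  -0.0114]
 [ 0.0056 -0.036  -0.0114]]
[0.04117855 0.0367957  0.03645904]
plate corners [array([ 0.572, -0.169,  0.018]), array([ 0.533, -0.299,  0.018]), array([ 0.422, -0.268,  0.018]), array([ 0.462, -0.137,  0.018])] [ 0.49702915 -0.21840476  0.018     ]
```

step_arm(rows=[[[-1,0.3,-1.7,0,0,0,0],[-1,0.6,-4,0,0,0,0],[-1,0.6,-4,0,0,0,0],[-1,0.5,-2.5,0,0,0,0],[-1,0.3,-0.5,0,0,0,0],[-1,0,0,-2,0,0,0],[-1,0,0,-4,0,0,0],[-1,0,0,-2,0,0,0],[-1,0,0,-1,0,0,0],[-1,0,0,0,0,0,0],[-1,0,0,0,0,0,0]]])

```text
clock: 7.08
tool_pos: [0.4965, -0.2195, 0.1476]
orientation: [-90.0, 0.1, 166.5]
force: [-0.6, -0.4, -0.8]
opening: 0.0155
```

```bash
python3 - <<'E'
from h import *
o=ctrl.get_obs();print(o["tool_pos"],o["orientation"],o["clock"])
c=cam("wrist");w=ctrl.snapshot("wrist");b=ctrl.snapshot("scene");d=ctrl.snapshot("side")
cr=lambda im,x,y,w,h:cv2.resize(im[y:y+h,x:x+w],(400,300),interpolation=3)
cv2.imwrite("pics/c2.png",np.vstack([np.hstack([cr(b,140,80,160,120),cr(d,284,90,160,120)]),np.hstack([cr(w,140,100,280,210),np.zeros((300,400,3),np.uint8)])]))
print(proj(c,(.497,-.219,.068)))
E
```

```text
[ 0.49650658 -0.21954305  0.14762538] [-9.00019454e+01  9.85349804e-02  1.66524865e+02] 7.075
(np.float64(282.8241434802221), np.float64(218.1484533221766))
```

View pics/c2.png

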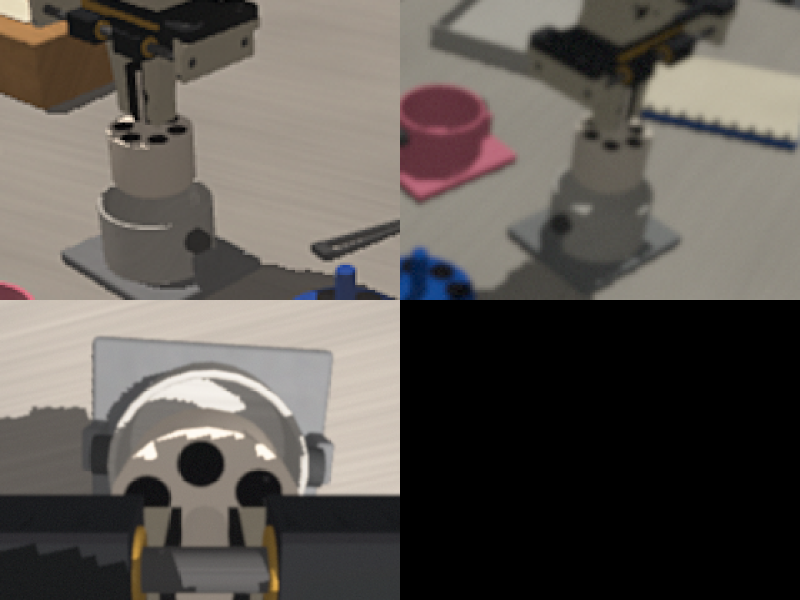

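The views show the adapter over the grey bucket, centred to within a few mm. I lower it gently.

step_arm(rows=[[[-1,0,0,-0.7,0,0,0],[-1,0,0,-1,0,0,0],[-1,0,0,-1,0,0,0],[-1,0,0,-1,0,0,0],[-1,0,0,-1,0,0,0],[-1,0,0,-0.8,0,0,0],[-1,0,0,-0.4,0,0,0],[-1,0,0,-0.2,0,0,0],[-1,0,0,0,0,0,0],[-1,0,0,0,0,0,0]]])

```text
clock: 8.48
tool_pos: [0.4959, -0.2197, 0.0859]
orientation: [-90.0, 0.0, 166.5]
force: [-0.5, -0.6, -1.4]
opening: 0.0155
```

step_arm(rows=[[[-1,0,0,-0.2,0,0,0],[-1,0,0,-0.2,0,0,0],[-1,0,0,-0.1,0,0,0],[-1,0,0,0,0,0,0],[-1,0,0,0,0,0,0]]])

```text
clock: 9.1
tool_pos: [0.4957, -0.2197, 0.0806]
orientation: [-90.0, -0.0, 166.5]
force: [1.3, 0.8, -1.3]
opening: 0.0155
```

step_arm(rows=[[[-1,0,0,-0.1,0,0,0],[-1,0,0,0,0,0,0],[-1,0,0,0,0,0,0]]])

```text
clock: 9.48
tool_pos: [0.4957, -0.2197, 0.0796]
orientation: [-90.0, -0.0, 166.5]
force: [0.3, 0.2, -1.1]
opening: 0.0149
```

step_arm(rows=[[[-1,0,0,-0.1,0,0,0],[-1,0,0,0,0,0,0],[-1,0,0,0,0,0,0]]])

```text
clock: 9.85
tool_pos: [0.4959, -0.2199, 0.0793]
orientation: [-90.0, 0.0, 166.5]
force: [-3.0, -0.0, 5.3]
opening: 0.015
```

Contact (5 N) came at the expected height, so the adapter is seated. I release and rise.

step_arm(rows=[[[-0.3,0,0,0,0,0,0],[-0.3,0,0,0,0,0,0],[0,0,0,0,0,0,0],[0,0,0,0,0,0,0],[0,0,0,0,0,0,0],[0,0,0,1,0,0,0],[0,0,0,3,0,0,0],[0,0,0,4,0,0,0],[0,0,0,4,0,0,0],[0,-3,0,3,0,0,0],[0,-3,0,0,0,0,0],[0,0,0,0,0,0,0]]])

```text
clock: 11.35
tool_pos: [0.4343, -0.2197, 0.2301]
orientation: [-90.0, 0.1, 166.5]
force: [0.7, -0.4, 0.1]
opening: 0.0443
```

```bash
python3 - <<'E'
from h import *
o=ctrl.get_obs();print(o["tool_pos"],o["clock"],o["opening"],o["force"])
c=cam("wrist");w=ctrl.snapshot("wrist");b=ctrl.snapshot("scene");d=ctrl.snapshot("side")
cr=lambda im,x,y,w,h:cv2.resize(im[y:y+h,x:x+w],(400,300),interpolation=3)
cv2.imwrite("pics/c3.png",np.vstack([np.hstack([cr(b,140,100,160,120),cr(d,284,100,160,120)]),np.hstack([cr(w,100,0,400,300),cr(b,140,120,320,240)])]))
E
```

```text
[ 0.43433509 -0.21971054  0.23009212] 11.35 0.04433093061495067 [ 0.71427916 -0.42957747  0.06607766]
```

View pics/c3.png

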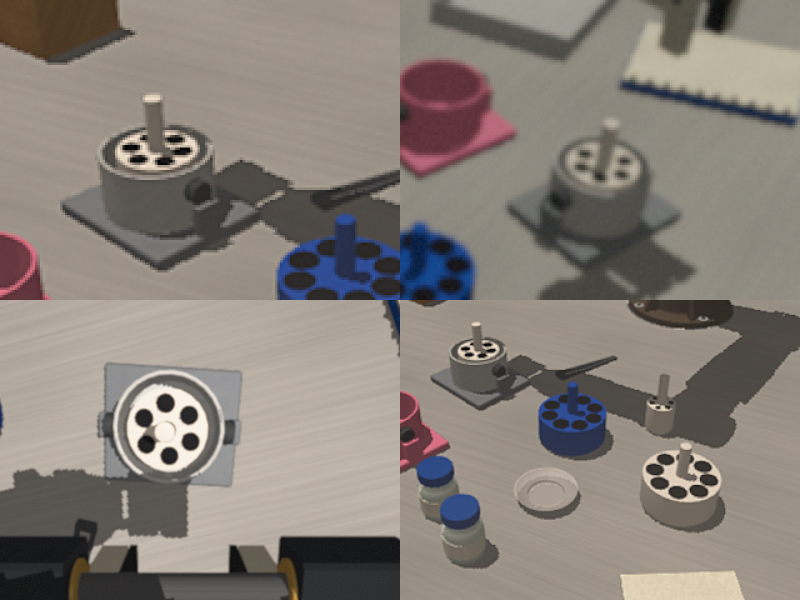

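The middle adapter sits upright in the grey bucket, centred and level with the rim. The narrow and wide adapters are still standing upright where they were, and the gripper is clear, so I hand the job in.

```bash
python3 -c "
from plant import ctrl
print(ctrl.close_job())"
```

```text
the job is handed in; nothing more can be done
None
```

The middle adapter (72 mm) is seated in the grey metal bucket, and I handed the job in at about 11.5 s. I gripped it by its stem, carried it over the others, lowered it until it touched the floor with about 5 N at the expected height, and let go.

**Last checks:** the final scene, side and wrist pictures show it upright and centred, with its top face level with the rim. The narrow and wide adapters still stand upright on the bench, untouched. The blue adapter and the pink bucket were left alone, and the gripper was clear of everything.

**Disagreement:** the first fixed-camera estimate of the bucket centre was about 6 mm off the closer wrist-camera one. I used the wrist value, which the centre of the holder plate confirmed. No checks failed.

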